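# Turn a lens blank over against a jig's stop edge and seat it for marking

## Robot

A 7-joint arm with a two-finger parallel gripper is mounted at the origin on a cart in front of the work surface, level with it; the furniture and walls round the work are solid. World frame = base frame: x ahead of the robot, y to its left, z up, the work surface at z = 0. Lengths are in m, angles in rad, forces in N, time in s.
With the tool pointing down it reaches from about 0.425 to 0.875 m from the base axis. Payload 4.7 kg.
Tool frame: the origin (TCP) lies on the centre line of the jaws, within the pads' length; the fingertips stand 14 mm ahead of it and the grasp point (between the pads) lies 5 mm behind it; x points along the fingers, z is the direction in which the jaws open and shut, and the axes are right-handed (so a half turn about x gives the same grasp; the last joint's range is limited). The gripper opens to 87 mm and grips with 3 to 60 N. Pads are 19 mm wide; open, the fingers measure 117 mm over their backs; the gripper's body (75 mm by 190 mm) begins 51 mm behind the grasp point.
Start: joints at [1.354, 0.321, -0.07, 1.45, 0.023, 1.371, -0.057], TCP at [0.149, -0.633, 0.237] pointing down, gripper open.
Joint ranges: [-2.86, 2.86], [-0.3, 2.09], [-1.38, 1.24], [0.06, 2.45], [-1.56, 4.7], [0.09, 2.05], [-2.69, 2.69]. Speed limits (rad/s): [2.57, 2.57, 3.14, 3.14, 3.14, 3.14, 3.14].

## Interface

Orientations are given as a unit quaternion [x, y, z, w].
In Python, from rig import robot, viewer gives the robot as it stands.
- The arm moves only by the shell command python3 -m creep 'ROWS' [FORCE]. ROWS is JSON, a list of rows, each an object of numbers: "x", "y", "z": the shift along the world's x, y, z in mm; "twist": the turn about the world's z in degrees; "grip": the gripper command: -1 is fully open, 1 is shut, values between are in proportion. In form: [{"x": .., "y": .., "z": .., "twist": .., "grip": ..}, ...]. A call has 1 to 20 rows; each row shifts and turns the commanded pose from where the row before left it; what a row does not reach is not made up. A row lasts 1/10 s, in which the tool goes at most 50 mm and 8.59 degrees, less where a joint would pass 70% of its speed; a pose out of reach is approached as far as the arm can. A call with a gripper value outside its range is refused whole. The fingers move at their own pace and stop on an object; FORCE is the grip in N (left out, the last holds). Time passes only in rows, so rows that do not move let the fingers close. It gives the time, the measured TCP pose, the force and the opening at its end, in the units of the state.
- robot.get_state(): the state, without advancing time (a new reading comes with each control period).
- viewer.read_camera(name): name is "scene" or "top" or "wrist"; returns a dict with "pixels" (480x640x3 uint8, red, green, blue), "z_map" (480x640 float32, m along the optical axis (not along the pixel's ray), 0 where there is no reading), "K" (3x3 intrinsics, pixels), "k1" (the pictures are not rectified: a ray, as slopes to the right and down, at radius r is drawn at 1 + k1 r^2 times it, then the intrinsics apply), "R" (3x3) and "t" (3): a world point X has camera coordinates R X + t; the wrist camera has in their place "tool_from_camera" (4x4, takes a point from camera to tool coordinates, whose origin is the TCP and whose axes are the tool frame's). Camera axes: x right, y down, z forward; pixel columns grow to the right and rows downward; lengths in m; the calibration is good to about 2 mm. A picture is of the moment at which its call begins: read the wrist's pose just before it.
- robot.close_job(): hands the job in, once; it reports no verdict.
The state is a dict: "t": time; "joints": joint angles; "qd": joint speeds; "effort": joint torques, N m; "eef_pos": TCP position; "tcp_rot": TCP orientation; "wrist_force": force on the tool from outside, world axes, zero at the start; "ft_torque": the same for the moment, N m; "width": opening from 0.0 (shut) to 1.0 (fully open).
Only numpy, scipy, OpenCV 4.12 (cv2) and the standard library are available. Lean on these libraries where they do the work, as an engineer would, in place of code of your own. Each camera call takes 0.05 s, during which the arm holds its last target.

## Task

The lens blank on the lower deck of the grey turn-over jig lies hollow side up, on its good face. Without picking it up, push its rim with the fingertips until it meets the jig's stop edge, tip it up on its rim there and over onto the upper deck, hollow side down; then push it along until it drops flat into the round nest. Leave the marker, red pliers, brown spectacle frame, blue screwdriver and lens gauge where they are.

Things in the scene. Friction and masses are not known exactly. Their poses are not given: they have to be found in the camera images.
- blank: Loose lens blank: pale grey-green disc, 63 mm across, 9 mm thick, about 30 g, one face hollow. Origin: centre of the other face; z points from it to the hollow face (at the start z is up and the origin rests on the lower deck, 10 mm up; turned over, z is down and the origin on top, 9 mm above what it lies on). Being round, its x and y mean nothing. It starts 15 to 55 mm short of the stop edge.
- jig: Turn-over jig, fixed: grey, 278 x 87 mm, a channel 67 mm wide along x between bright side walls 6 mm high. Origin: foot of the stop edge, mid-channel, on the worktop. Lower deck: x -120 to 0 mm, 10 mm high, open at its end; along its middle a finger slot 36 mm wide, open to the worktop, up to x = -26 mm: a fingertip in it reaches below the blank's rim. Upper deck: x 0 to 158 mm, 20 mm high.
- jig_edge (a point): Middle of the top of the stop edge, the upright 10 mm step between the lower and the upper deck (20 mm above the worktop; x = 0 of the jig). Axes as the jig's: x points along the channel from the lower deck to the nest, y across, z up. Pushed up and over here, the blank lands hollow side down, its centre 5 to 40 mm beyond the edge.
- jig_nest (a point): Centre of the nest's floor, 16.5 mm above the worktop, 108 mm beyond jig_edge along x. The nest is a round recess in the upper deck, 68 mm across, 3.5 mm deep, with a bright semicircular lip (inner radius 35.5 mm, 6 mm high) round its far half, which stops a blank pushed along +x. A blank seated hollow side down has its origin over this point, 25.5 mm above the worktop (29 mm on the deck).
- marker: Marker pen, white with a blue cap, 16 x 124 x 16 mm, lying right of the jig near the robot; origin: centre of the underside. Leave it.
- red_pliers: Red-handled pliers, 45 x 143 x 10 mm, lying right of the jig; origin: centre of the underside. Leave them.
- brown_frame: Brown spectacle frame, 42 x 139 x 22 mm, lying behind the jig, near the back of the worktop; origin: centre of the underside. Leave it.
- blue_driver: Small screwdriver with a blue handle, 14 x 140 x 14 mm, lying left of the blank; origin: centre of the underside. Leave it.
- gauge: Round steel lens gauge, 68 x 51 x 16 mm, lying on its back behind and right of the jig; origin: centre of the underside. Leave it.
There are look-alikes about, which are no part of the job. What is shaped like the blank but purple or turquoise is not meant.

How it is judged:
By the outcome, as a careful person would: the job done as asked, in the order asked, and still so for the second after the job is handed in, with the robot touching nothing.
It also fails if it takes over 45 s, if anything falls off the work surface, if the arm or the gripper's body presses on something with over 40 N, if the wrist force passes 120 N, or if a joint passes its speed limit or range.

## Working session

There is one attempt and no reset: what is moved stays moved. The work goes in short steps, Python scripts to look and compute and a shell command to move; the robot and the scene stay as the last step left them, time stands still between calls to the robot, and variables do not carry over. Pictures are saved under pics/ and viewed, and the job is handed in when it is done.

```bash
ls; mkdir -p pics; python3 - <<'E'
from rig import robot, viewer
import cv2
s=robot.get_state()
print({k:s[k] for k in ("t","eef_pos","tcp_rot","width","wrist_force")})
for n in ("scene","top"):
    c=viewer.read_camera(n)
    cv2.imwrite(f"pics/{n}0.png",c["pixels"][:,:,::-1])
    print(n,c["K"],c["k1"],c["R"],c["t"])
E
```

```text
pics
{'t': 0.0, 'eef_pos': array([ 0.14850531, -0.63225573,  0.23545411]), 'tcp_rot': array([ 0.43948185,  0.55481967, -0.43869795,  0.55369211]), 'width': 1.0006639477729373, 'wrist_force': array([ 0.46458001,  0.16680006, -0.37332216])}
scene [[499.56032991   0.         316.72724343]
 [  0.         499.56032991 235.74007743]
 [  0.           0.           1.        ]] -0.03146807804962594 [[-0.87882307 -0.47702089 -0.0110042 ]
 [-0.21001315  0.40741314 -0.88876825]
 [ 0.42844428 -0.77875902 -0.45822473]] [0.54807483 0.14852276 0.81279467]
top [[521.39795112   0.         308.5324047 ]
 [  0.         521.39795112 240.17857757]
 [  0.           0.           1.        ]] -0.00332233143363612 [[-0.00184837 -0.99998774  0.00459421]
 [-0.98958375  0.00116778 -0.14395359]
 [ 0.14394646 -0.00481243 -0.98957377]] [0.03068987 0.6009838  1.02806324]
```

View pics/top0.png

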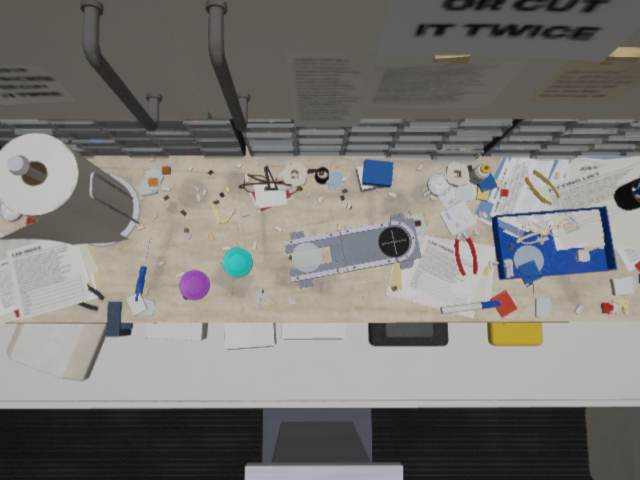

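View pics/scene0.png

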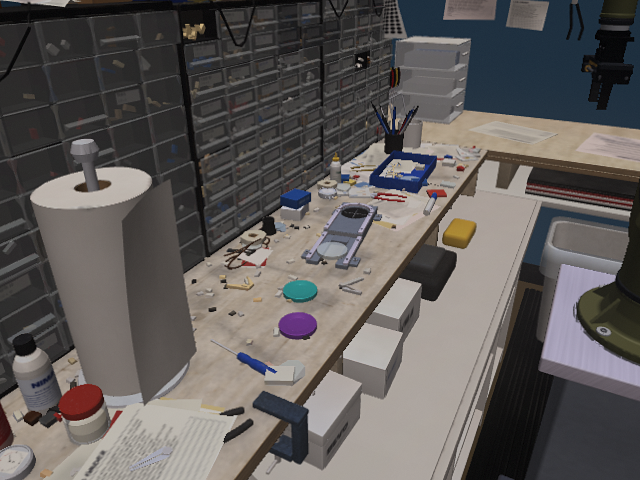

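```bash
cat > h.py <<'E'
import numpy as np, cv2
from rig import robot, viewer
from scipy.spatial.transform import Rotation as Rn
def pose(c,st=None):
    if "R" in c and c["R"] is not None: return np.array(c["R"]),np.array(c["t"])
    T=np.eye(4);T[:3,:3]=Rn.from_quat(st["tcp_rot"]).as_matrix();T[:3,3]=st["eef_pos"]
    M=np.linalg.inv(T@np.array(c["tool_from_camera"]))
    return M[:3,:3],M[:3,3]
def ray(c,uv,R,t):
    uv=np.atleast_2d(np.array(uv,float));K=c["K"]
    d=(uv-[K[0,2],K[1,2]])/[K[0,0],K[1,1]]
    s=d.copy()
    for _ in range(10): s=d/(1+c["k1"]*(s**2).sum(1,keepdims=True))
    D=np.c_[s,np.ones(len(s))]@R
    return -R.T@t,D
def onplane(c,uv,z,st=None):
    R,t=pose(c,st);o,D=ray(c,uv,R,t)
    return o+D*((z-o[2])/D[:,2])[:,None]
def proj(c,X,st=None):
    R,t=pose(c,st);X=np.atleast_2d(X)@R.T+t
    s=X[:,:2]/X[:,2:];s=s*(1+c["k1"]*(s**2).sum(1,keepdims=True))
    return s*[c["K"][0,0],c["K"][1,1]]+[c["K"][0,2],c["K"][1,2]]
def crop(c,u0,u1,v0,v1,k,name):
    im=c["pixels"][v0:v1,u0:u1,::-1]
    cv2.imwrite(f"pics/{name}.png",cv2.resize(im,None,fx=k,fy=k,interpolation=cv2.INTER_CUBIC))
E
python3 - <<'E'
from h import *
c=viewer.read_camera("top"); crop(c,270,430,205,295,5,"tjig")
R,t=pose(c); z=c["z_map"]
for p in [(307,257),(340,245),(370,245),(394,242),(290,270),(330,254),(260,290)]:
    P=(R.T@0); o,D=ray(c,p,R,t); print(p,(o+D[0]*z[p[1],p[0]]).round(4))
s=viewer.read_camera("scene"); crop(s,290,390,195,275,8,"sjig")
E
```

```text
Traceback (most recent call last):
ValueError: matmul: Input operand 1 does not have enough dimensions (has 0, gufunc core with signature (n?,k),(k,m?)->(n?,m?) requires 1)
```

View pics/tjig.png

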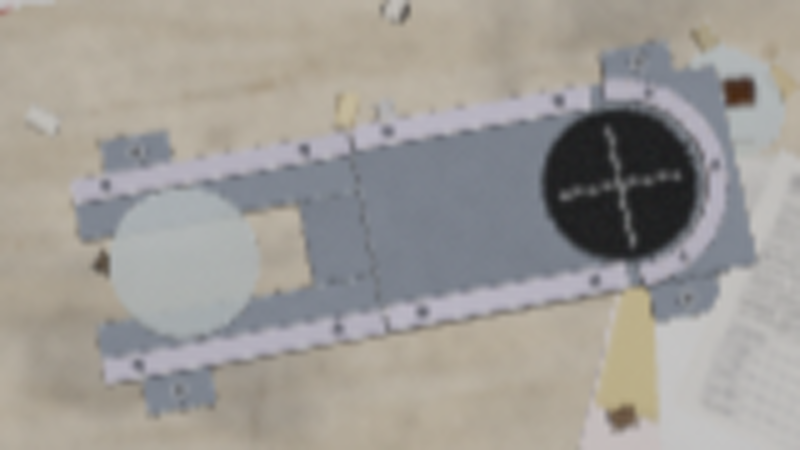

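```bash
python3 - <<'E'
from h import *
c=viewer.read_camera("top")
im=c["pixels"]; hsv=cv2.cvtColor(im,cv2.COLOR_RGB2HSV)
def show(p): 
    q=(p[0]//5+270,p[1]//5+205); print(q,im[q[1],q[0]],hsv[q[1],q[0]],round(float(c["z_map"][q[1],q[0]]),4))
for p in [(184,262),(184,220),(450,220),(600,230),(150,178),(280,250),(20,20)]: show(p)
m=np.zeros(im.shape[:2],np.uint8)
dark=((hsv[...,2]<60)).astype(np.uint8); dark[:,:370]=0;dark[:,420:]=0;dark[:220]=0;dark[265:]=0
k=cv2.findContours(dark,cv2.RETR_EXTERNAL,cv2.CHAIN_APPROX_NONE)[0];k=max(k,key=cv2.contourArea)
e=cv2.fitEllipse(k);print("nest",e, onplane(c,e[0],.0165))
g=im.astype(int); bl=((g[...,1]>g[...,0]+3)&(hsv[...,2]>140)).astype(np.uint8);bl[:,:285]=0;bl[:,335:]=0;bl[:235]=0;bl[280:]=0
k=cv2.findContours(bl,cv2.RETR_EXTERNAL,cv2.CHAIN_APPROX_NONE)[0];k=max(k,key=cv2.contourArea)
P=onplane(c,k[:,0,:],.016); e=cv2.fitEllipse(k); print("blank",e,onplane(c,e[0],.017))
(x,y),r=cv2.minEnclosingCircle((P[:,:2]*1000).astype(np.float32));print(x,y,r)
def oc(p,z): return onplane(c,(np.array(p)/5+[270,205]-[.4,.4]),z)[:,:2]*1000
print("lower end outer corners",oc([(72,182),(107,384)],.016))
print("edge ends",oc([(352,155),(381,312)],.02))
print("upper/lower wall inner top edges", oc([(80,203),(340,155)],.016),oc([(110,361),(375,313)],.016))
print("slot end",oc([(302,207),(311,287)],.01))
s=viewer.read_camera("scene"); crop(s,290,390,195,275,8,"sjig")
s0=robot.get_state();w=viewer.read_camera("wrist");crop(w,0,640,0,480,1,"w0");print(w["tool_from_camera"])
print(Rn.from_quat(s0["tcp_rot"]).as_matrix().round(3))
E
```

```text
(306, 257) [174 177 177] [ 90   4 177] 1.0961
(306, 249) [170 176 178] [ 98  11 178] 1.0979
(360, 249) [122 127 139] [111  31 139] 1.0897
(390, 251) [32 34 34] [90 15 34] 1.0935
(300, 240) [179 176 188] [128  16 188] 1.0975
(326, 255) [169 162 149] [ 20  30 169] 1.1106
(274, 209) [177 168 152] [ 19  36 177] 1.1273
nest ((393.4922790527344, 241.4236602783203), (28.30235481262207, 29.57633399963379), 115.18517303466797) [[ 0.60208054 -0.1494627   0.0165    ]]
blank ((311.0691833496094, 255.88015747070312), (31.56707191467285, 55.42741394042969), 77.85086822509766) [[0.57159169 0.02439196 0.017     ]]
571.6475219726562 22.188806533813477 59.856380462646484
lower end outer corners [[603.32904896  81.34406495]
 [518.25518222  66.34194334]]
edge ends [[614.09044673 -36.55169394]
 [547.81826149 -47.95381165]]
upper/lower wall inner top edges [[594.39395874  77.93312824]
 [614.71369149 -31.74659687]] [[527.84253997  65.11871687]
 [547.77488737 -45.74203624]]
slot end [[593.38418513 -15.80257621]
 [559.36174091 -19.33239285]]
[[ 1.53742243e-04 -2.96204130e-01  9.55124646e-01 -1.47534112e-01]
 [-1.21490180e-03 -9.55124008e-01 -2.96203736e-01  8.14089636e-02]
 [ 9.99999250e-01 -1.11484363e-03 -5.06701839e-04  1.77477477e-04]
 [ 0.00000000e+00  0.00000000e+00  0.00000000e+00  1.00000000e+00]]
[[-0.     0.973  0.229]
 [ 0.001  0.229 -0.973]
 [-1.    -0.    -0.001]]
```

View pics/sjig.png

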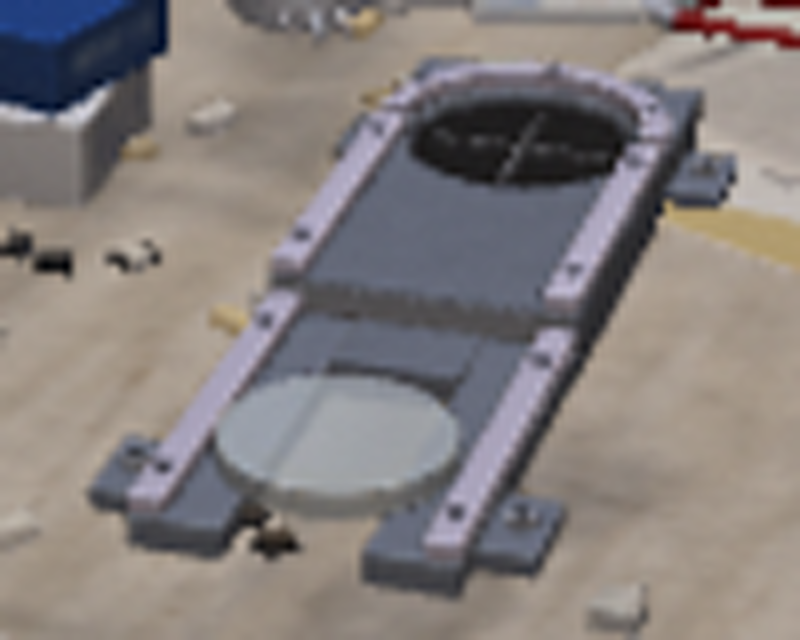

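View pics/w0.png

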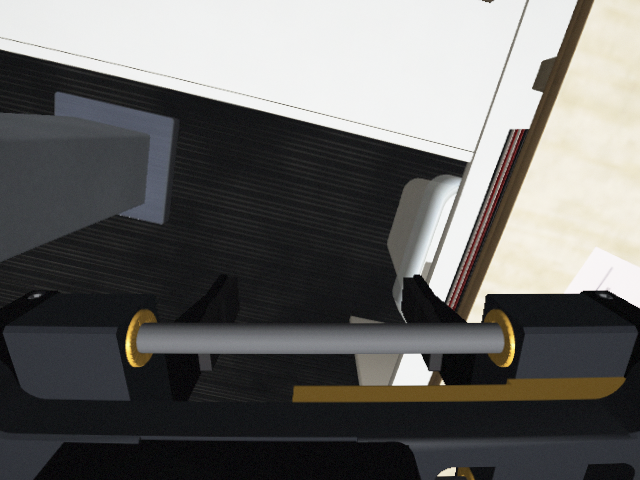

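```bash
cat >> h.py <<'E'
EX=np.array([.187,-.982]);EX/=np.linalg.norm(EX);EY=np.array([-EX[1],EX[0]])
E0=np.array([581.0,-42.3])
def tojig(p): d=np.atleast_2d(p)[:,:2]-E0; return np.c_[d@EX,d@EY]
def toworld(x,y=0): return E0+x*EX+y*EY
E
python3 - <<'E'
from h import *
c=viewer.read_camera("top")
def oc(p,z): return onplane(c,(np.array(p)/5+[270,205]-[.4,.4]),z)[:,:2]*1000
n=oc([(620,184)],.0175);print("nest",n,tojig(n))
b=oc([(184,262.5)],.016);print("blank",b,tojig(b))
for p,z in [((72,182),.016),((107,384),.016),((302,207),.01),((311,287),.01),((352,155),.02),((381,312),.02),((80,203),.016),((340,155),.016),((110,361),.016),((375,313),.016)]: print(p,tojig(oc([p],z)).round(1))
print("debris",tojig(oc([(100,262)],0.004)))
s=viewer.read_camera("scene")
# scene check
X=[np.r_[toworld(0),20],np.r_[toworld(108),16.5],np.r_[toworld(*tojig(b)[0]),19],np.r_[toworld(-120,43.5),16],np.r_[toworld(-120,-43.5),16]]
print(((proj(s,np.array(X)/1000)-[290,195])*8).round(0))
for a in (-135,-115): print(a,toworld(a))
st=robot.get_state();print(np.degrees(np.arctan2(EX[1],EX[0])),Rn.from_quat(st["tcp_rot"]).as_matrix()[:,2],st["t"],st["eef_pos"])
E
```

```text
nest [[ 601.98778187 -149.52147825]] [[109.25483527   0.55978329]]
blank [[569.14432783  34.18600694]] [[-77.35361885   2.66155426]]
(72, 182) [[-117.3   45.1]]
(107, 384) [[-118.5  -41.3]]
(302, 207) [[-23.7  17.1]]
(311, 287) [[-26.6 -17. ]]
(352, 155) [[ 0.5 33.6]]
(381, 312) [[ -0.7 -33.7]]
(80, 203) [[-115.6   35.6]]
(340, 155) [[-4.1 35.1]]
(110, 361) [[-115.5  -32.1]]
(375, 313) [[ -2.8 -33.3]]
debris [[-112.04907101   10.90789779]]
[[425. 295.]
 [520. 147.]
 [337. 428.]
 [132. 495.]
 [470. 545.]]
-135 [555.74607116  90.31688836]
-115 [559.48739395  70.66994194]
-79.21838326390541 [ 2.28725916e-01 -9.73490838e-01 -2.08068159e-04] 0.4 [ 0.14865293 -0.63271343  0.23642746]
```

```bash
python3 -m creep '[{"x":40,"y":30,"grip":1},{"x":40,"y":30,"grip":1},{"x":40,"y":30,"grip":1},{"x":40,"y":30,"grip":1},{"x":40,"y":30,"grip":1},{"x":40,"y":30,"grip":1},{"x":40,"y":30,"grip":1},{"x":40,"y":30,"grip":1},{"x":40,"y":30,"grip":1},{"x":40,"y":30,"grip":1},{"y":42,"grip":1},{"y":42,"grip":1},{"y":42,"grip":1},{"y":42,"grip":1},{"y":42,"grip":1},{"y":42,"grip":1},{"y":42,"grip":1},{"y":42,"grip":1},{"y":42,"grip":1},{"y":42,"twist":-2.5,"grip":1}]' 10
```

```text
$[0]: bad value
```

```bash
python3 -m creep '[{"x":40,"y":30,"z":0,"twist":0,"grip":1},{"x":40,"y":30,"z":0,"twist":0,"grip":1},{"x":40,"y":30,"z":0,"twist":0,"grip":1},{"x":40,"y":30,"z":0,"twist":0,"grip":1},{"x":40,"y":30,"z":0,"twist":0,"grip":1},{"x":40,"y":30,"z":0,"twist":0,"grip":1},{"x":40,"y":30,"z":0,"twist":0,"grip":1},{"x":40,"y":30,"z":0,"twist":0,"grip":1},{"x":40,"y":30,"z":0,"twist":0,"grip":1},{"x":40,"y":30,"z":0,"twist":0,"grip":1}]' 10
```

```text
t: 1.4
eef_pos: [0.55, -0.3316, 0.2369]
tcp_rot: [0.439, 0.554, -0.439, 0.554]
wrist_force: [0.8, -1.6, -0.5]
width: 0.173
```

```bash
python3 -m creep '[{"x":0,"y":42,"z":0,"twist":0,"grip":1},{"x":0,"y":42,"z":0,"twist":0,"grip":1},{"x":0,"y":42,"z":0,"twist":0,"grip":1},{"x":0,"y":42,"z":0,"twist":0,"grip":1},{"x":0,"y":42,"z":0,"twist":0,"grip":1},{"x":0,"y":42,"z":0,"twist":0,"grip":1},{"x":0,"y":42,"z":-10,"twist":0,"grip":1},{"x":0,"y":42,"z":-20,"twist":0,"grip":1},{"x":0,"y":42,"z":-20,"twist":0,"grip":1},{"x":0,"y":42,"z":-20,"twist":-2.5,"grip":1},{"x":6,"y":20,"z":-20,"twist":0,"grip":1},{"x":0,"y":0,"z":0,"twist":0,"grip":1}]' 10
python3 - <<'E'
from h import *
s=robot.get_state();w=viewer.read_camera("wrist");crop(w,0,640,0,480,1,"w1")
c=viewer.read_camera("top");crop(c,240,400,205,295,5,"t1")
s2=viewer.read_camera("scene");crop(s2,270,390,175,275,6,"s1")
print(s["t"],s["eef_pos"]*1000,Rn.from_quat(s["tcp_rot"]).as_matrix()[:,2])
print(tojig(s["eef_pos"][None]*1000))
E
```

```text
t: 2.6
eef_pos: [0.5525, 0.1114, 0.1441]
tcp_rot: [0.449, 0.548, -0.45, 0.544]
wrist_force: [-0.5, 0.7, 0.5]
width: 0.005
2.6 [552.53462592 111.37001055 144.12867071] [ 0.19253971 -0.98128605 -0.00247964]
[[-156.28223085    0.78357167]]
```

View pics/w1.png

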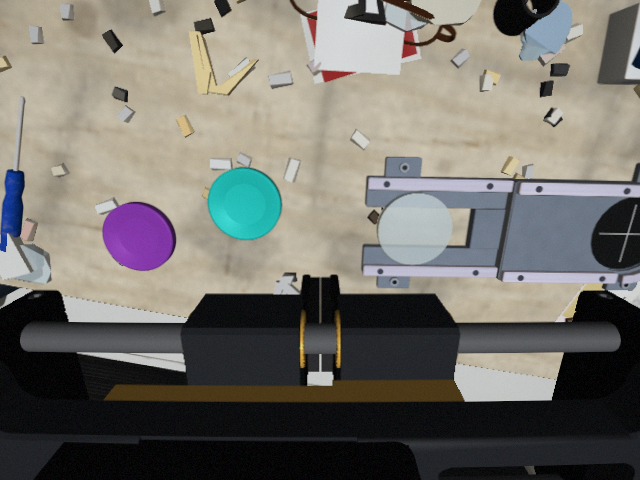

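View pics/s1.png

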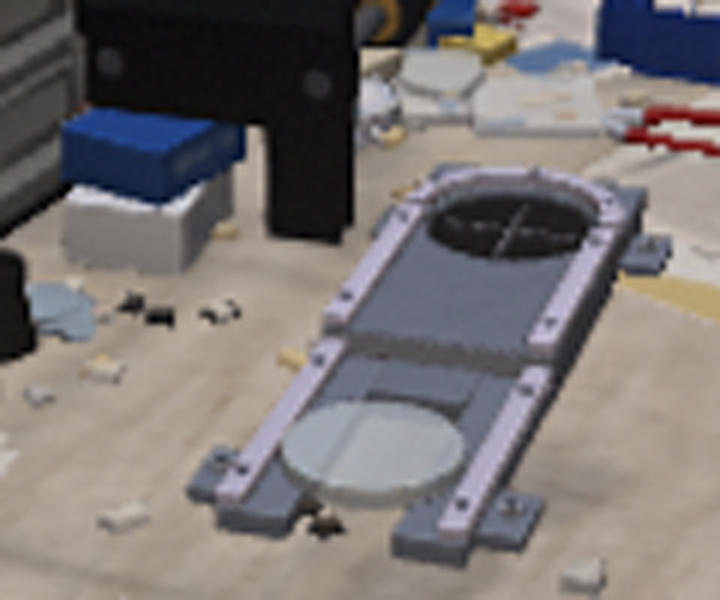

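```bash
python3 -m creep '[{"x":0,"y":-5,"z":-25,"twist":0,"grip":1},{"x":0,"y":-10,"z":-25,"twist":0,"grip":1},{"x":0,"y":-5,"z":-25,"twist":0,"grip":1},{"x":0,"y":0,"z":-15,"twist":0,"grip":1},{"x":0,"y":0,"z":0,"twist":0,"grip":1},{"x":0,"y":0,"z":0,"twist":0,"grip":1}]' 10
python3 - <<'E'
from h import *
s=robot.get_state()
print(s["eef_pos"]*1000,s["wrist_force"])
print(tojig(s["eef_pos"][None]*1000))
w=viewer.read_camera("wrist");crop(w,0,640,0,480,1,"w2")
s2=viewer.read_camera("scene");crop(s2,270,390,175,275,6,"s2")
s=robot.get_state()
print(s["eef_pos"]*1000,s["wrist_force"])
E
```

```text
t: 3.35
eef_pos: [0.5555, 0.0872, 0.0576]
tcp_rot: [0.452, 0.544, -0.451, 0.545]
wrist_force: [-0.3, -0.2, -0.1]
width: 0.005
[555.46663265  87.18709247  57.63384843] [-0.30665586 -0.18785619 -0.09943387]
[[-131.97772687   -0.8599845 ]]
[555.95754397  87.65479648  58.28139987] [ 0.16034619  0.40343497 -0.01773131]
```

View pics/w2.png

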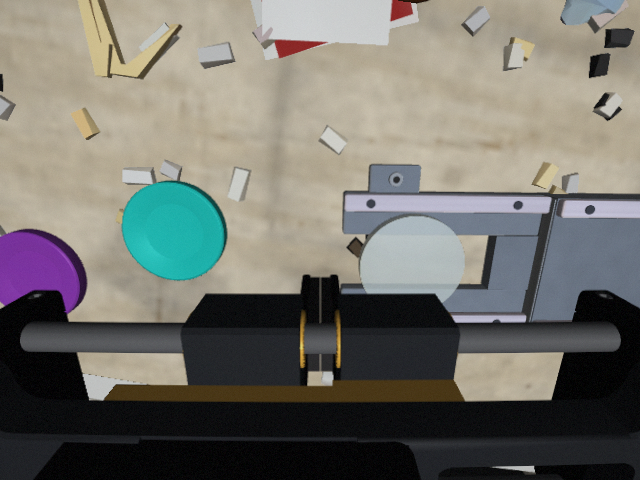

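View pics/s2.png

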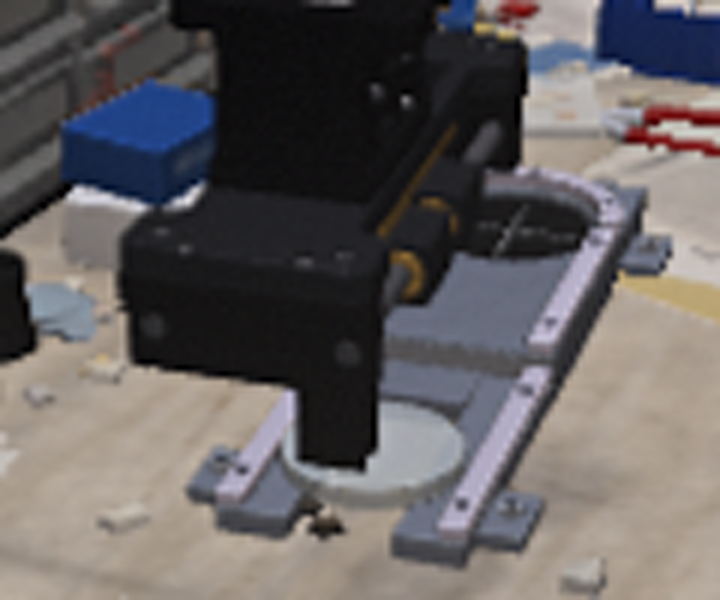

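```bash
python3 -m creep '[{"x":-2,"y":2,"z":-12,"twist":0,"grip":1},{"x":0,"y":0,"z":-12,"twist":0,"grip":1},{"x":0,"y":0,"z":-10,"twist":0,"grip":1},{"x":0,"y":0,"z":-4,"twist":0,"grip":1},{"x":0,"y":0,"z":0,"twist":0,"grip":1},{"x":0,"y":0,"z":0,"twist":0,"grip":1}]' 10
python3 - <<'E'
from h import *
s=robot.get_state()
print(s["eef_pos"]*1000,s["wrist_force"],tojig(s["eef_pos"][None]*1000))
w=viewer.read_camera("wrist");crop(w,0,640,0,480,1,"w3")
s2=viewer.read_camera("scene");crop(s2,270,390,175,275,6,"s3")
E
```

```text
t: 4.05
eef_pos: [0.5528, 0.0893, 0.0185]
tcp_rot: [0.451, 0.545, -0.451, 0.545]
wrist_force: [-0.2, 0.1, 0.4]
width: 0.008
[552.75201521  89.33022037  18.52861853] [-0.23325134  0.0583152   0.43729895] [[-134.59083583   -3.12577501]]
```

View pics/w3.png

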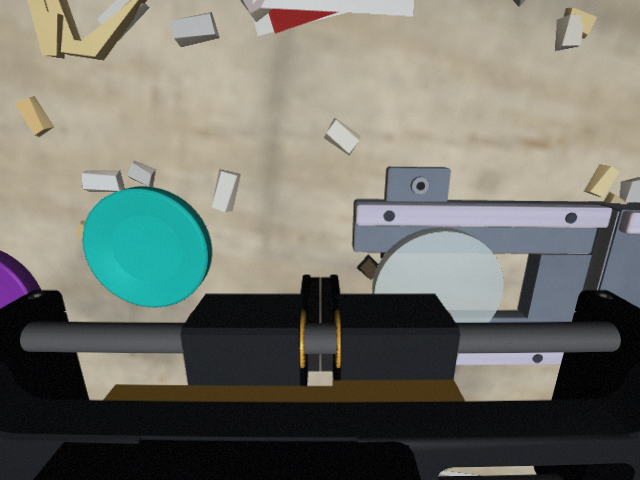

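View pics/s3.png

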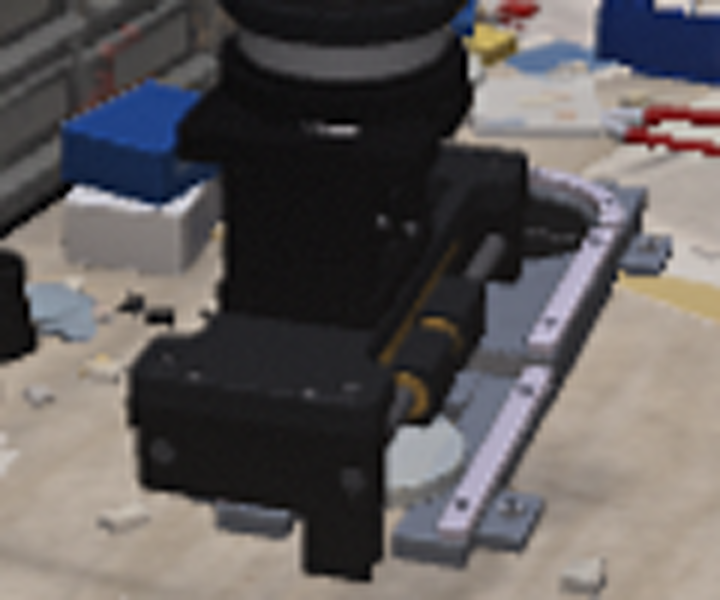

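```bash
python3 -m creep '[{"x":1,"y":-5,"z":0,"twist":0,"grip":1},{"x":1,"y":-5,"z":0,"twist":0,"grip":1},{"x":1,"y":-5,"z":0,"twist":0,"grip":1},{"x":1,"y":-5,"z":0,"twist":0,"grip":1},{"x":1,"y":-5,"z":0,"twist":0,"grip":1},{"x":1,"y":-5,"z":0,"twist":0,"grip":1},{"x":1,"y":-5,"z":0,"twist":0,"grip":1},{"x":1,"y":-5,"z":0,"twist":0,"grip":1},{"x":1,"y":-5,"z":0,"twist":0,"grip":1},{"x":1,"y":-5,"z":0,"twist":0,"grip":1}]' 10
python3 - <<'E'
from h import *
s=robot.get_state()
print(s["eef_pos"]*1000,s["wrist_force"],tojig(s["eef_pos"][None]*1000))
w=viewer.read_camera("wrist");crop(w,0,640,0,480,1,"w4")
E
```

```text
t: 5.15
eef_pos: [0.5627, 0.0388, 0.0186]
tcp_rot: [0.451, 0.545, -0.451, 0.545]
wrist_force: [0.5, 0.6, 0.6]
width: 0.003
[562.73582823  38.80111053  18.57755029] [0.53326413 0.64708836 0.59111033] [[-83.08606678  -2.77048855]]
```

View pics/w4.png

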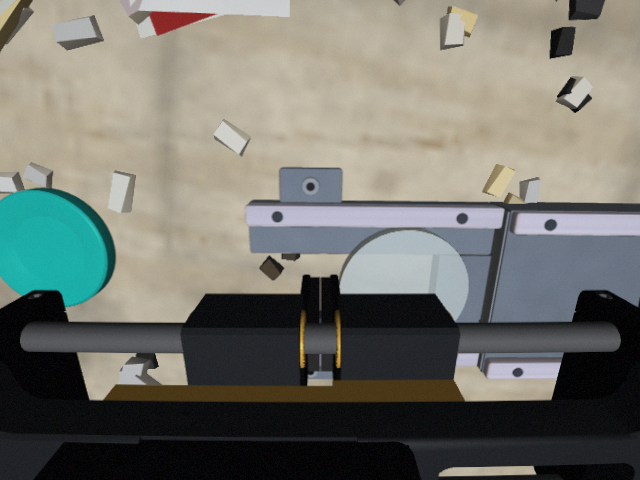

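```bash
python3 -m creep '[{"x":0.8,"y":-4,"z":0,"twist":0,"grip":1},{"x":0.8,"y":-4,"z":0,"twist":0,"grip":1},{"x":0.4,"y":-2,"z":0,"twist":0,"grip":1},{"x":0.2,"y":-1,"z":0,"twist":0,"grip":1}]' 10
python3 -m creep '[{"x":0.4,"y":-2,"z":0,"twist":0,"grip":1}]' 10
python3 -m creep '[{"x":0.4,"y":-2,"z":0,"twist":0,"grip":1}]' 10
python3 - <<'E'
from h import *
s=robot.get_state()
print(s["eef_pos"]*1000,s["wrist_force"],tojig(s["eef_pos"][None]*1000))
w=viewer.read_camera("wrist");crop(w,0,640,0,480,1,"w5")
E
```

```text
t: 5.6
eef_pos: [0.5649, 0.0279, 0.0186]
tcp_rot: [0.451, 0.544, -0.451, 0.544]
wrist_force: [0.3, 0.2, 0.6]
width: 0.006
t: 5.7
eef_pos: [0.5652, 0.0264, 0.0185]
tcp_rot: [0.451, 0.545, -0.451, 0.545]
wrist_force: [0.9, 1.0, -0.4]
width: 0.007
t: 5.8
eef_pos: [0.5656, 0.0251, 0.0186]
tcp_rot: [0.451, 0.545, -0.451, 0.544]
wrist_force: [-1.2, 5.6, 0.2]
width: 0.006
[565.56504257  25.1076993   18.5868879 ] [-1.16360556  5.56628899  0.18881858] [[-69.10513073  -2.552791  ]]
```

View pics/w5.png

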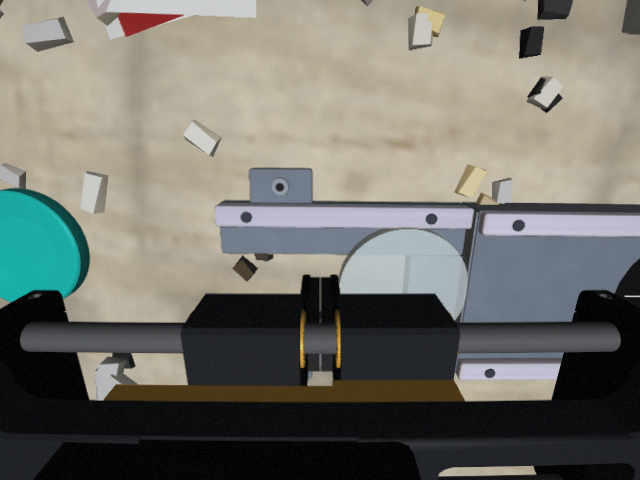

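```bash
python3 -m creep '[{"x":0.2,"y":-1,"z":0,"twist":0,"grip":1}]' 10
python3 -m creep '[{"x":0,"y":0,"z":1.5,"twist":0,"grip":1},{"x":0,"y":0,"z":1.5,"twist":0,"grip":1},{"x":0,"y":0,"z":0,"twist":0,"grip":1}]' 10
python3 - <<'E'
from h import *
s=robot.get_state()
print(s["eef_pos"]*1000,s["wrist_force"],tojig(s["eef_pos"][None]*1000))
w=viewer.read_camera("wrist");crop(w,0,640,0,480,1,"w6")
s2=viewer.read_camera("scene");crop(s2,270,390,175,275,6,"s6")
E
```

```text
t: 5.95
eef_pos: [0.5656, 0.025, 0.0186]
tcp_rot: [0.451, 0.545, -0.45, 0.544]
wrist_force: [-0.2, 5.3, -0.4]
width: 0.007
t: 6.25
eef_pos: [0.5659, 0.0251, 0.0218]
tcp_rot: [0.451, 0.545, -0.45, 0.545]
wrist_force: [-1.5, 6.0, -0.1]
width: 0.006
[565.87385093  25.09601718  21.83692411] [-1.47740156  5.98298594 -0.13675985] [[-69.03588724  -2.25161926]]
```

View pics/w6.png

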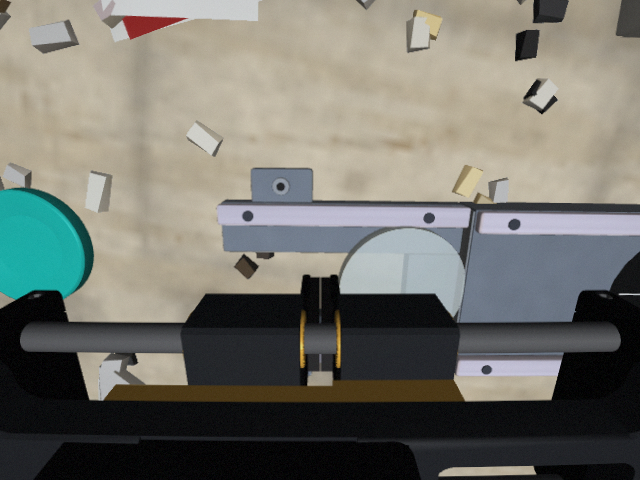

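View pics/s6.png

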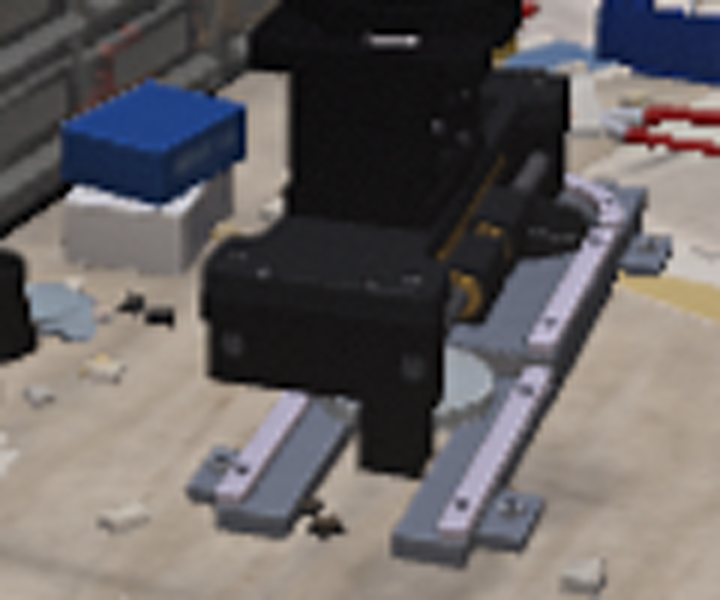

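```bash
cat >> h.py <<'E'
def cloud(st,w):
    R,t=pose(w,st);v,u=np.mgrid[0:480:3,0:640:3];uv=np.c_[u.ravel(),v.ravel()]
    o,D=ray(w,uv,R,t);zz=w["z_map"][uv[:,1],uv[:,0]];X=(o+D*zz[:,None])*1000
    J=np.c_[tojig(X),X[:,2]];return J[zz>0],uv[zz>0]
def prof(y0,y1,x0=-75,x1=60,step=6):
    st=robot.get_state();w=viewer.read_camera("wrist");J,uv=cloud(st,w)
    for a in np.arange(x0,x1,step):
        m=(J[:,0]>=a)&(J[:,0]<a+step)&(J[:,1]>y0)&(J[:,1]<y1)&(uv[:,1]<290)
        if m.sum(): print(a,m.sum(),np.percentile(J[m,2],[10,50,90]).round(1))
    return w
E
python3 - <<'E'
from h import *
prof(5,25)
E
```

```text
-75 57 [-1.   0.  17.7]
-69 57 [-1.3  0.2 17.7]
-63 65 [-1.   9.6 21.7]
-57 61 [10.  20.6 21.6]
-51 46 [18.  19.1 20.2]
-45 52 [16.9 17.6 18.6]
-39 50 [16.2 17.  17.7]
-33 53 [15.8 16.6 17.4]
-27 49 [15.7 16.5 17.3]
-21 50 [15.4 16.3 17.1]
-15 52 [15.6 16.6 17.8]
-9 53 [16.7 17.5 18.7]
-3 66 [12.3 18.2 19.2]
3 49 [18.7 19.3 20. ]
9 49 [18.6 19.2 20.1]
15 51 [18.5 19.3 19.9]
21 50 [18.7 19.2 20. ]
27 50 [18.6 19.3 20. ]
33 47 [18.6 19.3 20.3]
39 50 [18.7 19.4 20. ]
45 48 [18.5 19.3 20.2]
51 52 [18.6 19.  19.9]
57 52 [18.7 19.5 20.3]
```

```bash
python3 -m creep '[{"x":0,"y":0,"z":2,"twist":0,"grip":1},{"x":0,"y":0,"z":2,"twist":0,"grip":1},{"x":0,"y":0,"z":2,"twist":0,"grip":1},{"x":0,"y":-0.2,"z":2,"twist":0,"grip":1},{"x":0,"y":-0.2,"z":2,"twist":0,"grip":1}]' 10
python3 - <<'E'
from h import *
s=robot.get_state()
print(s["eef_pos"]*1000,s["wrist_force"],tojig(s["eef_pos"][None]*1000))
w=prof(5,25,-75,10)
crop(w,0,640,0,480,1,"w7")
E
```

```text
t: 6.9
eef_pos: [0.5659, 0.0244, 0.0319]
tcp_rot: [0.451, 0.545, -0.45, 0.545]
wrist_force: [-0.0, 4.5, -0.5]
width: 0.002
[565.85871715  24.38905218  31.86317642] [-0.00571843  4.53494848 -0.49421108] [[-68.34423309  -2.3987351 ]]
-75 57 [-1.1  0.1 29.9]
-69 46 [-1.   4.2 29.1]
-63 66 [-1.   8.6 30.7]
-57 69 [-0.4 29.5 31.5]
-51 49 [26.1 27.7 29.4]
-45 46 [24.  24.9 26.7]
-39 48 [22.5 23.5 24.5]
-33 43 [21.  22.2 23. ]
-27 44 [19.6 20.5 21.4]
-21 43 [18.8 19.3 20.5]
-15 45 [18.  19.  20.6]
-9 44 [18.3 19.1 20. ]
-3 53 [13.  18.7 19.7]
3 48 [18.5 19.5 20. ]
9 47 [18.8 19.5 20. ]
```

View pics/w7.png

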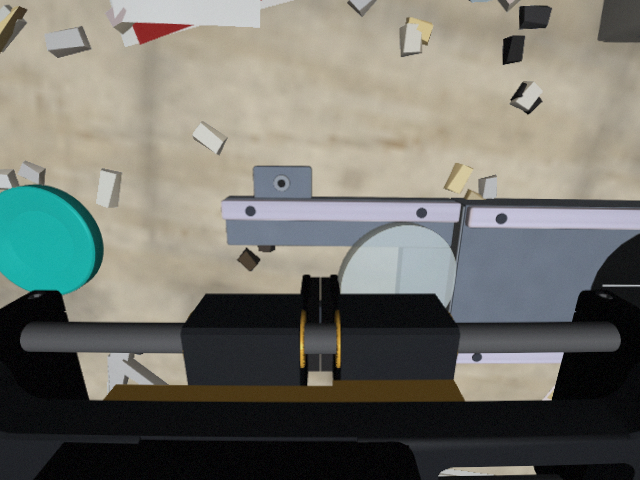

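```bash
python3 -m creep '[{"x":0,"y":-0.3,"z":3,"twist":0,"grip":1},{"x":0.1,"y":-0.5,"z":3,"twist":0,"grip":1},{"x":0.1,"y":-0.7,"z":3,"twist":0,"grip":1},{"x":0.2,"y":-0.9,"z":3,"twist":0,"grip":1}]' 10
python3 - <<'E'
from h import *
s=robot.get_state()
print(s["eef_pos"]*1000,s["wrist_force"],tojig(s["eef_pos"][None]*1000))
w=prof(5,25,-75,10)
E
```

```text
t: 7.35
eef_pos: [0.5664, 0.0215, 0.0441]
tcp_rot: [0.451, 0.545, -0.45, 0.545]
wrist_force: [-1.6, 5.1, 0.7]
width: 0.004
[566.4499817   21.51649907  44.12156789] [-1.60995736  5.07392512  0.74669492] [[-65.41178266  -2.35526538]]
-75 47 [-1.3  8.9 42.6]
-69 45 [-1.5  8.4 40.1]
-63 53 [-1.3  0.4 42.3]
-57 74 [-0.9 36.7 43. ]
-51 65 [-0.5 39.8 41.7]
-45 41 [33.7 35.5 38.2]
-39 41 [30.8 32.2 33.7]
-33 43 [27.6 28.7 30.7]
-27 40 [24.5 26.4 27.7]
-21 35 [22.8 24.  25.2]
-15 40 [20.7 22.1 23. ]
-9 38 [19.4 20.8 21.8]
-3 44 [14.9 19.1 20. ]
3 37 [18.3 19.3 20. ]
9 41 [18.6 19.3 20. ]
```

```bash
python3 -m creep '[{"x":0.2,"y":-1,"z":3,"twist":0,"grip":1},{"x":0.2,"y":-1.3,"z":3,"twist":0,"grip":1},{"x":0.3,"y":-1.5,"z":3,"twist":0,"grip":1},{"x":0.3,"y":-1.7,"z":3,"twist":0,"grip":1}]' 10
python3 - <<'E'
from h import *
s=robot.get_state()
print(s["eef_pos"]*1000,s["wrist_force"],tojig(s["eef_pos"][None]*1000))
w=prof(5,25,-75,10)
crop(w,0,640,0,480,1,"w8")
s2=viewer.read_camera("scene");crop(s2,270,390,175,275,6,"s8")
E
```

```text
t: 7.8
eef_pos: [0.5677, 0.0149, 0.0563]
tcp_rot: [0.451, 0.544, -0.451, 0.545]
wrist_force: [0.1, 2.0, 0.6]
width: 0.002
[567.65580471  14.93480892  56.25473536] [0.06508382 1.96683723 0.63644225] [[-58.72070832  -2.40193974]]
-75 29 [-1.  -0.4  8.8]
-69 44 [-1.5  9.  54.8]
-63 43 [-1.   8.4 52.6]
-57 45 [-1.1  8.6 55.2]
-51 72 [-0.9 48.6 53.8]
-45 69 [-0.9 49.4 52.9]
-39 42 [39.7 43.7 47.6]
-33 38 [35.2 37.9 40.4]
-27 33 [29.9 32.3 34.8]
-21 33 [26.1 28.  29.5]
-15 33 [22.  23.7 25.5]
-9 31 [19.1 20.1 21.9]
-3 38 [12.5 18.2 19.5]
3 38 [18.4 19.2 20.2]
9 38 [18.5 19.4 20.1]
```

View pics/w8.png

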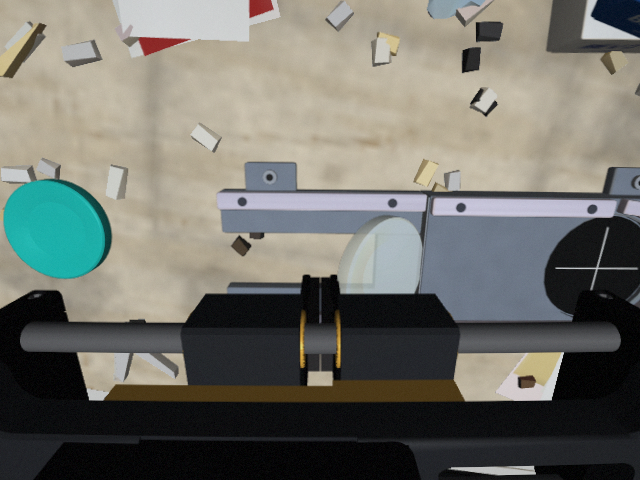

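View pics/s8.png

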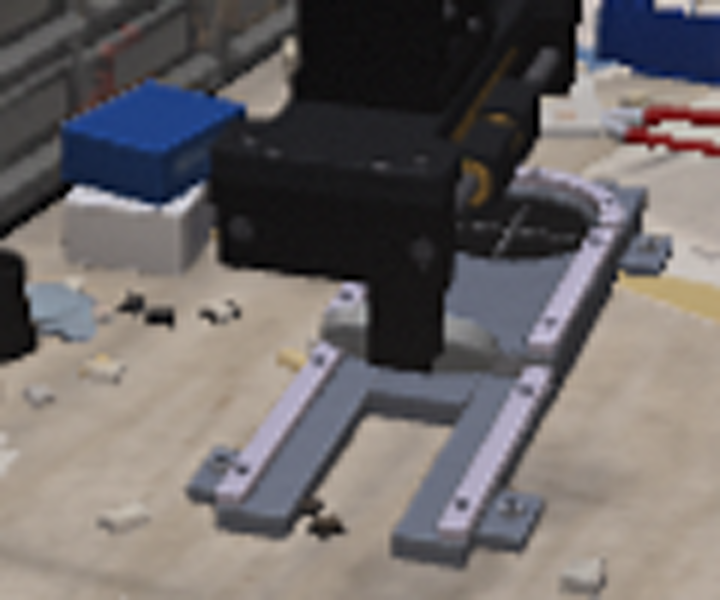

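```bash
python3 -m creep '[{"x":0.4,"y":-2,"z":2.5,"twist":0,"grip":1},{"x":0.4,"y":-2.2,"z":2.5,"twist":0,"grip":1},{"x":0.5,"y":-2.5,"z":2,"twist":0,"grip":1},{"x":0.5,"y":-2.7,"z":1,"twist":0,"grip":1},{"x":0.5,"y":-2.7,"z":0,"twist":0,"grip":1},{"x":0.5,"y":-2.7,"z":0,"twist":0,"grip":1}]' 10
python3 - <<'E'
from h import *
s=robot.get_state()
print(s["eef_pos"]*1000,s["wrist_force"],tojig(s["eef_pos"][None]*1000))
w=prof(5,25,-75,10)
crop(w,0,640,0,480,1,"w9")
E
```

```text
t: 8.5
eef_pos: [0.57, -0.0009, 0.0634]
tcp_rot: [0.451, 0.544, -0.452, 0.544]
wrist_force: [0.4, -0.3, 0.6]
width: 0.007
[569.97332539  -0.85257232  63.3700804 ] [ 0.37131995 -0.26281842  0.57165921] [[-42.778487    -3.07861398]]
-75 23 [-1.7 -0.5  7.5]
-69 24 [-1.4 -0.5  8.9]
-63 24 [-1.4 -0.3  9. ]
-57 29 [-1.4 -0.4 18.6]
-51 44 [-1.2  9.9 61.9]
-45 40 [-1.3  8.8 58.8]
-39 46 [-1.2  9.8 63.7]
-33 79 [-0.9 61.8 65.3]
-27 47 [ 5.5 62.2 66.3]
-21 30 [38.5 43.5 48.4]
-15 27 [28.  31.1 36.2]
-9 26 [20.5 22.9 26. ]
-3 36 [14.8 18.  19.3]
3 36 [18.4 19.2 19.8]
9 33 [18.4 19.5 20.3]
```

View pics/w9.png

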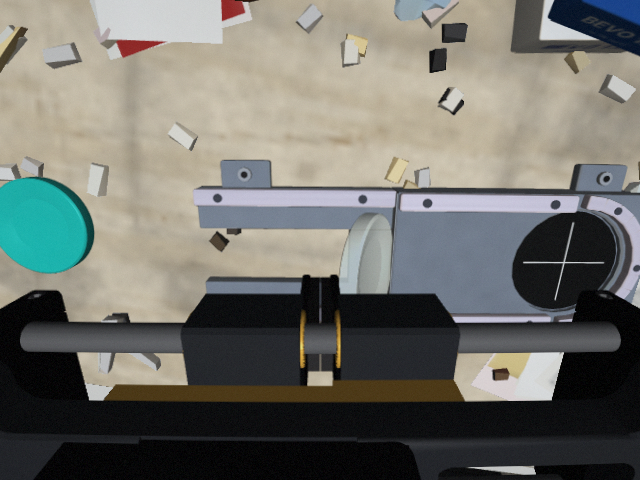

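```bash
python3 -m creep '[{"x":0.6,"y":-3,"z":0,"twist":0,"grip":1},{"x":0.6,"y":-3,"z":0,"twist":0,"grip":1},{"x":0.6,"y":-3,"z":0,"twist":0,"grip":1},{"x":0.6,"y":-3,"z":0,"twist":0,"grip":1},{"x":0.6,"y":-3,"z":0,"twist":0,"grip":1},{"x":0.6,"y":-3,"z":0,"twist":0,"grip":1},{"x":0.6,"y":-3,"z":0,"twist":0,"grip":1}]' 10
python3 - <<'E'
from h import *
s=robot.get_state()
print(s["eef_pos"]*1000,s["wrist_force"],tojig(s["eef_pos"][None]*1000))
w=viewer.read_camera("wrist")
crop(w,0,640,0,480,1,"w10")
E
```

```text
t: 9.25
eef_pos: [0.5743, -0.0212, 0.0636]
tcp_rot: [0.451, 0.545, -0.451, 0.545]
wrist_force: [0.1, -0.3, -0.3]
width: 0.002
[574.31134552 -21.15252067  63.59571429] [ 0.0655488  -0.31690328 -0.31968005] [[-22.02539044  -2.6146045 ]]
```

View pics/w10.png

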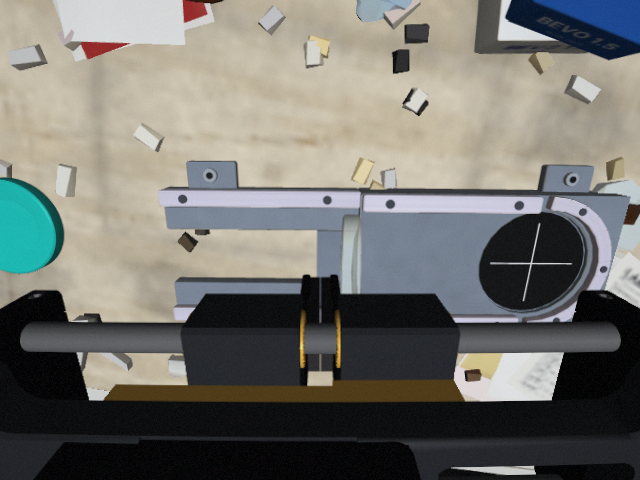

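```bash
python3 -m creep '[{"x":0.6,"y":-3,"z":0,"twist":0,"grip":1},{"x":0.5,"y":-2.5,"z":0,"twist":0,"grip":1},{"x":0.5,"y":-2.5,"z":0,"twist":0,"grip":1},{"x":0.4,"y":-2,"z":0,"twist":0,"grip":1},{"x":0.4,"y":-2,"z":0,"twist":0,"grip":1},{"x":0.4,"y":-2,"z":0,"twist":0,"grip":1}]' 10
python3 - <<'E'
from h import *
s=robot.get_state()
print(s["eef_pos"]*1000,s["wrist_force"],tojig(s["eef_pos"][None]*1000))
w=viewer.read_camera("wrist")
crop(w,0,640,0,480,1,"w11")
E
```

```text
t: 9.9
eef_pos: [0.5771, -0.035, 0.0636]
tcp_rot: [0.451, 0.545, -0.451, 0.545]
wrist_force: [0.1, -0.3, -0.5]
width: 0.006
[577.10248307 -35.03425766  63.59973117] [ 0.07692239 -0.25456751 -0.53455271] [[-7.86657597 -2.46954094]]
```

View pics/w11.png

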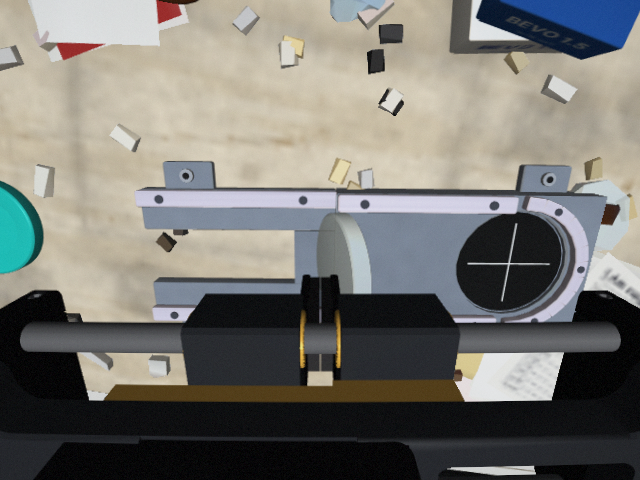

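```bash
python3 -m creep '[{"x":0,"y":0,"z":0,"twist":0,"grip":1},{"x":0,"y":0,"z":0,"twist":0,"grip":1},{"x":0,"y":0,"z":0,"twist":0,"grip":1}]' 10
python3 - <<'E'
from h import *
s=robot.get_state()
print(s["wrist_force"],tojig(s["eef_pos"][None]*1000))
w=prof(5,25,-21,80)
crop(w,0,640,0,480,1,"w12")
E
```

```text
t: 10.25
eef_pos: [0.577, -0.0347, 0.0636]
tcp_rot: [0.451, 0.545, -0.451, 0.545]
wrist_force: [0.2, -0.4, -1.5]
width: 0.007
[ 0.15690851 -0.39288304 -1.46751351] [[-8.18246619 -2.47749852]]
-21 41 [ 8.7  9.6 55.1]
-15 73 [ 9.5 28.6 59.2]
-9 49 [28.3 29.1 60.2]
-3 54 [28.  28.8 57.7]
3 34 [27.4 28.7 29.4]
9 42 [27.8 28.6 29.3]
15 35 [27.7 28.7 29.7]
21 40 [27.6 28.6 29.7]
27 37 [28.1 28.6 29.3]
33 40 [28.  28.9 29.4]
39 32 [18.9 27.9 29.5]
45 32 [18.4 19.3 20. ]
51 36 [18.2 19.1 20. ]
57 36 [18.5 19.3 19.9]
63 36 [18.6 19.2 20.1]
69 38 [18.7 19.5 20.1]
75 28 [16.2 19.  19.8]
```

View pics/w12.png

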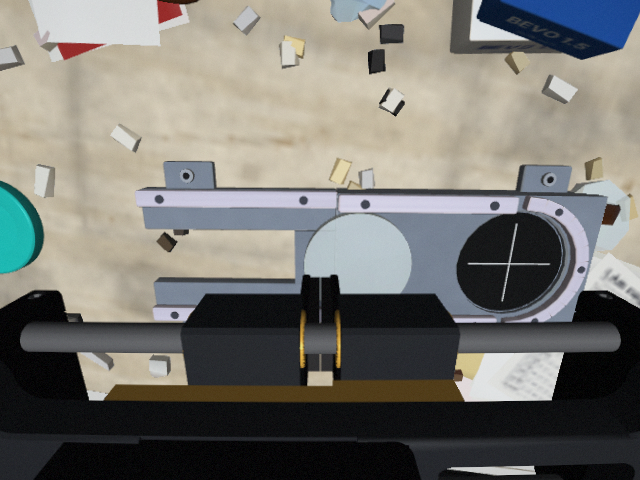

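```bash
python3 -m creep '[{"x":-2,"y":10,"z":3,"twist":0,"grip":1},{"x":-2,"y":11,"z":0,"twist":0,"grip":1},{"x":-2,"y":11,"z":0,"twist":0,"grip":1},{"x":1,"y":0,"z":-10,"twist":0,"grip":1},{"x":1,"y":0,"z":-10,"twist":0,"grip":1},{"x":0,"y":0,"z":-10,"twist":0,"grip":1},{"x":0,"y":0,"z":0,"twist":0,"grip":1},{"x":0,"y":0,"z":0,"twist":0,"grip":1}]' 10
python3 - <<'E'
from h import *
s=robot.get_state()
print(s["eef_pos"]*1000,s["wrist_force"],tojig(s["eef_pos"][None]*1000))
w=viewer.read_camera("wrist")
crop(w,0,640,0,480,1,"w13")
s2=viewer.read_camera("scene");crop(s2,270,390,175,275,6,"s13")
E
```

```text
t: 11.1
eef_pos: [0.5727, -0.0033, 0.0358]
tcp_rot: [0.451, 0.545, -0.452, 0.544]
wrist_force: [0.2, -0.6, 0.3]
width: 0.008
[572.66953722  -3.29962053  35.80792749] [ 0.18507335 -0.62446614  0.28887212] [[-39.87026581  -0.88775737]]
```

View pics/w13.png

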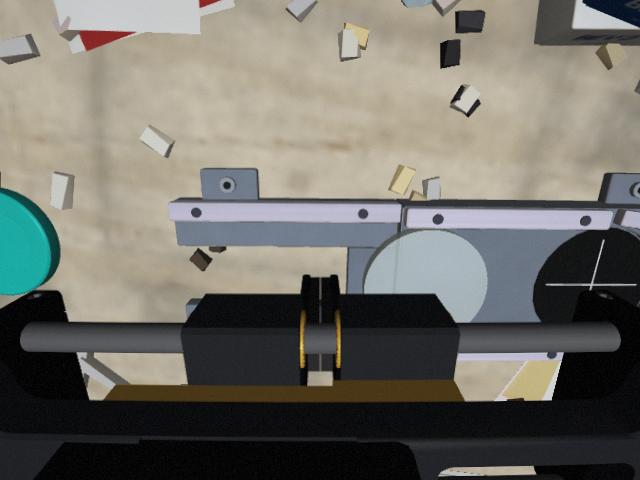

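View pics/s13.png

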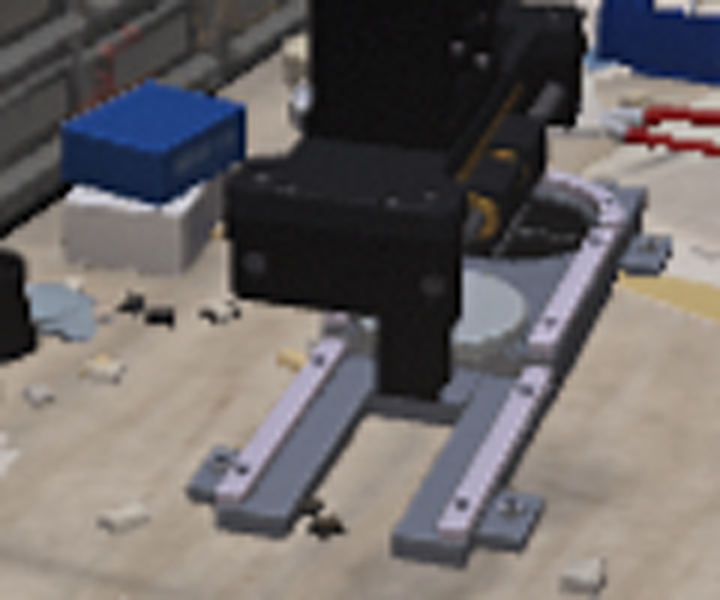

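```bash
python3 -m creep '[{"x":1,"y":-5,"z":1,"twist":0,"grip":1},{"x":0.9,"y":-5,"z":0,"twist":0,"grip":1},{"x":1,"y":-5,"z":0,"twist":0,"grip":1},{"x":0.9,"y":-5,"z":0,"twist":0,"grip":1},{"x":1,"y":-5,"z":0,"twist":0,"grip":1},{"x":0.9,"y":-5,"z":0,"twist":0,"grip":1},{"x":1,"y":-5,"z":0,"twist":0,"grip":1},{"x":0.9,"y":-5,"z":0,"twist":0,"grip":1},{"x":1,"y":-5,"z":0,"twist":0,"grip":1},{"x":0.9,"y":-5,"z":0,"twist":0,"grip":1},{"x":1,"y":-5,"z":0,"twist":0,"grip":1},{"x":0.9,"y":-5,"z":0,"twist":0,"grip":1},{"x":1,"y":-5,"z":0,"twist":0,"grip":1},{"x":0.9,"y":-5,"z":0,"twist":0,"grip":1},{"x":1,"y":-5,"z":0,"twist":0,"grip":1},{"x":0.9,"y":-5,"z":0,"twist":0,"grip":1},{"x":1,"y":-5,"z":0,"twist":0,"grip":1},{"x":1,"y":-5,"z":0,"twist":0,"grip":1}]' 10
python3 - <<'E'
from h import *
s=robot.get_state()
print(s["eef_pos"]*1000,s["wrist_force"],tojig(s["eef_pos"][None]*1000))
w=prof(5,25,42,160)
crop(w,0,640,0,480,1,"w14")
E
```

```text
t: 13.0
eef_pos: [0.5903, -0.0933, 0.0376]
tcp_rot: [0.451, 0.545, -0.451, 0.545]
wrist_force: [0.1, -0.1, 0.6]
width: 0.005
[590.29629109 -93.32579222  37.57246475] [ 0.14606209 -0.07711557  0.64394186] [[51.86407159 -0.41301133]]
42 58 [18.5 19.4 34.7]
48 48 [18.5 19.5 34.5]
54 61 [18.6 19.7 35.8]
60 60 [18.8 20.3 29. ]
66 64 [19.9 28.4 29.2]
72 51 [27.9 28.7 29.4]
78 48 [28.2 28.7 29.5]
84 51 [28.1 28.8 29.5]
90 49 [28.  28.5 29.2]
96 49 [27.9 28.7 29.3]
102 51 [28.  28.7 29.4]
108 48 [27.8 28.7 29.4]
114 40 [15.8 28.1 29.1]
120 33 [15.5 16.4 25.5]
126 43 [15.4 16.1 16.7]
132 43 [15.5 16.3 18.8]
138 61 [15.8 19.5 25.5]
144 47 [21.2 25.  25.8]
150 28 [18.5 19.6 25.1]
156 28 [18.4 19.2 19.9]
```

View pics/w14.png

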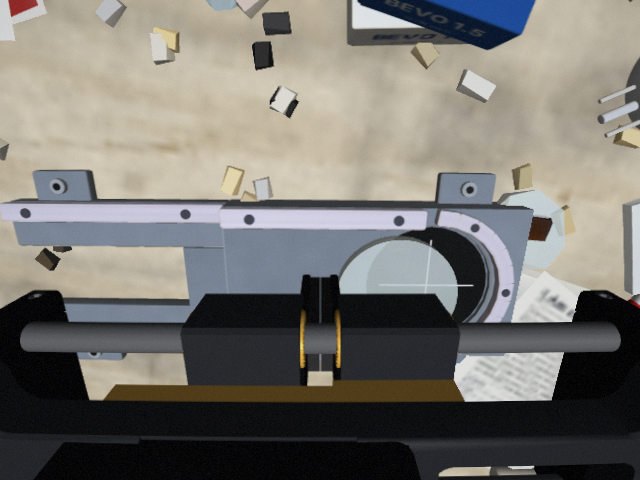

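```bash
python3 -m creep '[{"x":0.6,"y":-3,"z":0,"twist":0,"grip":1},{"x":0.6,"y":-3,"z":0,"twist":0,"grip":1},{"x":0.6,"y":-3,"z":0,"twist":0,"grip":1},{"x":0.6,"y":-3,"z":0,"twist":0,"grip":1},{"x":0.4,"y":-2,"z":0,"twist":0,"grip":1},{"x":0.4,"y":-2,"z":0,"twist":0,"grip":1},{"x":0,"y":0,"z":0,"twist":0,"grip":1}]' 10
python3 - <<'E'
from h import *
s=robot.get_state()
print(s["eef_pos"]*1000,s["wrist_force"],tojig(s["eef_pos"][None]*1000))
w=prof(5,25,60,160)
crop(w,0,640,0,480,1,"w15")
E
```

```text
t: 13.75
eef_pos: [0.5935, -0.1094, 0.0375]
tcp_rot: [0.451, 0.544, -0.451, 0.544]
wrist_force: [0.1, -0.9, 1.0]
width: 0.003
[ 593.46325745 -109.41569564   37.53908103] [ 0.13130761 -0.86355861  0.99703939] [[68.26237728 -0.31182652]]
60 61 [18.7 19.7 35.7]
66 48 [18.9 19.6 34.1]
72 57 [18.8 19.7 34.1]
78 56 [18.2 23.8 25.3]
84 55 [20.5 25.2 25.9]
90 47 [24.5 25.1 26. ]
96 50 [24.5 25.3 25.9]
102 48 [24.3 25.1 26. ]
108 47 [24.5 25.  25.8]
114 47 [24.4 25.2 25.8]
120 47 [24.4 25.2 26. ]
126 49 [24.6 25.3 26. ]
132 44 [16.1 23.9 25.6]
138 51 [15.7 19.6 25.5]
144 47 [21.2 25.2 26. ]
150 34 [19.  19.9 25.2]
156 28 [18.7 19.5 20.2]
```

View pics/w15.png

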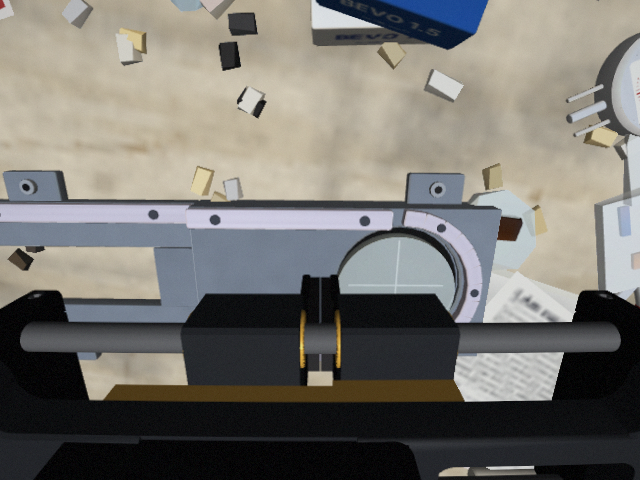

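```bash
python3 -m creep '[{"x":-1,"y":5,"z":0,"twist":0,"grip":1},{"x":-2,"y":10,"z":5,"twist":0,"grip":1},{"x":-2,"y":15,"z":30,"twist":0,"grip":1},{"x":-10,"y":20,"z":40,"twist":0,"grip":1},{"x":-20,"y":20,"z":40,"twist":0,"grip":1},{"x":-25,"y":20,"z":40,"twist":0,"grip":1},{"x":-20,"y":20,"z":20,"twist":0,"grip":1},{"x":0,"y":0,"z":0,"twist":0,"grip":1},{"x":0,"y":0,"z":0,"twist":0,"grip":1}]' 10
python3 - <<'E'
from h import *
s=robot.get_state()
print(s["eef_pos"]*1000,s["wrist_force"],tojig(s["eef_pos"][None]*1000))
w=viewer.read_camera("wrist");crop(w,0,640,0,480,1,"w16")
J,uv=cloud(s,w)
r=np.hypot(J[:,0]-108,J[:,1]-.6);m=r<28
A=np.c_[J[m,:2]-[108,.6],np.ones(m.sum())];print(m.sum(),np.linalg.lstsq(A,J[m,2],rcond=None)[0])
c=viewer.read_camera("top");crop(c,0,640,0,480,1,"t16")
E
```

```text
t: 14.7
eef_pos: [0.514, 0.0015, 0.2124]
tcp_rot: [0.45, 0.544, -0.451, 0.546]
wrist_force: [-0.4, -0.1, -0.6]
width: 0.007
[514.0334359    1.54539632 212.44370216] [-0.36534124 -0.11931017 -0.59289631] [[-55.59858424 -57.58243583]]
292 [ 6.26551611e-03 -4.08344589e-03  2.52276573e+01]
```

View pics/w16.png

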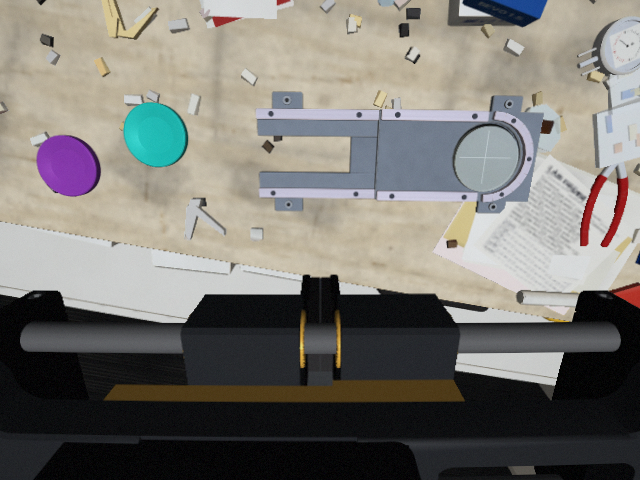

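View pics/t16.png

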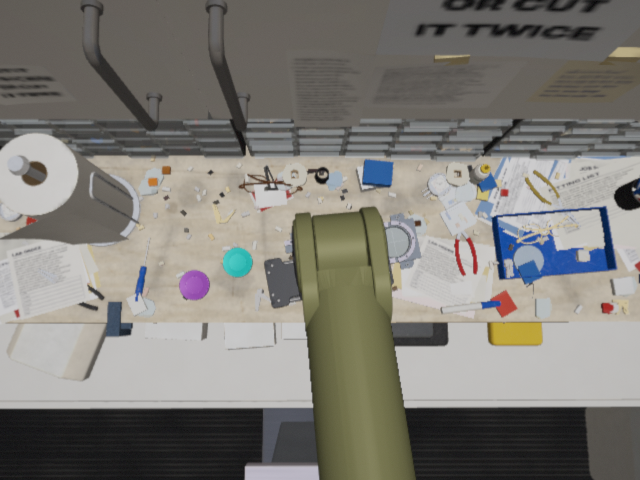

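The wrist view shows the blank in the nest at about (487,158). It is flat: tilt is under 0.5°, and the top is at 25.2 mm against the expected 25.5. The top view shows the other items in the places they had before, and the arm is clear of the jig.

```bash
python3 -c "
from rig import robot
print(robot.close_job())"
```

```text
the job is handed in; nothing more can be done
None
```

The blank is turned over and seated in the nest, hollow side down, and the job is handed in at about 15 s of the 45 s allowed.

- **Moves:** I pushed the blank's rim with the closed fingertips, without gripping it. It met the stop edge at about 5.6 N, tipped up on its rim there and fell onto the upper deck. I then pushed it along until it dropped into the nest.
- **Seating:** The last wrist-camera check put the blank's top at 25.2 mm, against an expected 25.5 mm. Tilt was under 0.5° and the blank lay inside the nest.
- **Forces and surroundings:** The largest wrist force I read was about 6 N. The marker, pliers, spectacle frame, screwdriver and gauge showed no movement by eye in the last pictures. I did not measure their positions.
- **Disagreements:** None beyond the 1–2 mm spread expected from the camera calibration.

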